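# Slide the squat sample tin between the posts into the check-in bay

### The job

With the fingertips, push the squat, wide sample tin across the counter, through the narrow gap between the two short steel posts and into the railed check-in bay, until the whole tin is behind the posts. Slide it standing on the counter the whole way, never picking it up or tipping it. Leave everything else where it is, and finish with the hand clear.

Things in the scene. Friction and masses are not known exactly. Their poses are not given: they have to be found in the camera images.
- squat_tin: The tin to push: closed round steel food-sample tin, 92 mm diameter, 50 mm tall, straight wall, about 0.3 kg, standing loose on the counter; a small paper label on the lid. It is wider and lower than all other tins. Origin at the centre of its underside, z up; its yaw means nothing.
- bay: Check-in bay of plain steel fixed to the counter. Origin on the counter midway between its two posts, at the mouth; y points horizontally into the bay, x along the line of the posts, z up. Posts: round, 22 mm diameter, 45 mm tall, centres at x = -60 and +60 mm, y = 0, so the gap is 98 mm. The tin is wholly behind the posts with its centre beyond y = 57 mm.
- bay_back (a point): Middle of the foot of the back rail's inner face, at y = 165 mm in the bay's frame (a tin against it has its centre at y = 119 mm). The back rail and the two side rails, which run back from the posts with inner faces at x = -60 and +60 mm, are 6 mm thick, 30 mm high. The bay's floor is the counter with a flat grey liner, no step.
- tall_tin: Bystander: round steel tin, 60 mm diameter, 75 mm tall, standing on the counter in front of the bay's mouth, beside the squat tin (either may be the nearer to the robot). Origin at the centre of its underside.
- side_tin: Bystander: another round steel tin, 60 mm diameter, 75 mm tall, standing outside the bay on the side away from the robot. Origin at the centre of its underside.
- cup: Bystander: open steel cup, 64 mm diameter at the rim, 60 mm tall, standing outside the bay on the side near the robot. Origin at the centre of its underside.
- loose_lid: Bystander: loose steel lid, a disc 72 mm in diameter and 12 mm thick, flat on the counter. Origin at the centre of its underside.
- spoon: Bystander: steel spoon, 180 mm long, lying on the counter along its own x axis.
- marker: Bystander: black marker pen, 130 mm long, 11 mm thick, lying on the counter along its own x axis. Origin at the middle of its underside.

How it is judged (in metres and radians):
On the way:
1. the tin stands in the gap between the two posts (its centre within 20 mm of the posts' line) (y of squat_tin in the frame of bay between -0.02 and 0.02 m and x of squat_tin in the frame of bay between -0.015 and 0.015 m and height (world z) of squat_tin below 0.01 m), for 0.05 s.
At the end, for the whole second after the job is handed in: The squat tin stands upright and still on the counter inside the bay, its centre at least 52 mm behind the line of the posts (the whole tin behind them, with 5 mm to spare in its favour), and none of the other things has moved 20 mm or more (y of squat_tin in the frame of bay between 0.052 and 0.125 m and x of squat_tin in the frame of bay between -0.03 and 0.03 m and height (world z) of squat_tin below 0.005 m and angle between squat_tin's own z axis and vertical below 0.1 rad and linear speed of squat_tin below 0.02 m/s and distance of each of tall_tin, side_tin, cup, loose_lid, spoon, marker from where it was at the start of the episode below 0.02 m); the robot touches nothing.
It fails at once if the squat tin is lifted (10 mm off the counter) (height (world z) of squat_tin above 0.01 m).
It fails at once if the squat tin is tipped (more than about 17 degrees) (angle between squat_tin's own z axis and vertical above 0.3 rad).
It fails at once if another loose thing is moved (20 mm or more) (distance of any of tall_tin, side_tin, cup, loose_lid, spoon, marker from where it was at the start of the episode above 0.02 m).
It also fails if it takes over 58 s, if anything falls off the work surface, if the arm or the gripper's body presses on something with over 40 N, if the wrist force passes 120 N, or if a joint passes its speed limit or range.

### The arm

A 6-joint arm with a two-finger parallel gripper is mounted at the origin on the work surface. World frame = base frame: x ahead of the robot, y to its left, z up, the work surface at z = 0. Lengths are in m, angles in degrees, forces in N, time in s.
With the tool pointing down it reaches from about 0.4 to 0.825 m from the base axis. Payload 7 kg.
Tool frame: the origin (TCP) lies at the very end of the fingers, on their centre line; the grasp point (between the pads) lies hold_point_z behind it (hold_point_z is the distance from the TCP to the grasp point, in m); z points along the fingers, y is the direction in which the jaws open and shut (so a half turn about z gives the same grasp; the last joint's range is limited). The gripper opens to 88 mm and grips with 3 to 60 N. Pads are 19 mm wide; open, the fingers measure 130 mm over their backs; the gripper's body (78 mm by 193 mm) begins 47 mm behind the grasp point.
Start: joints at [86.007, 20.546, 0.682, 0, -70.136, -16.507], TCP at [0.236, 0.632, 0.201] pointing down, gripper open.
Joint ranges: [-176.03, 176.03], [-82.01, 121.73], [-58.28, 71.71], [-173.87, 95.51], [-174.79, -0.11], [-173.66, 173.66]. Speed limits (degrees/s): [136.94, 136.94, 172.46, 180, 180, 180].

### API

Orientations are given as [roll, pitch, yaw] about the fixed x, y, z axes, in that order (R = Rz(yaw) Ry(pitch) Rx(roll)).
In Python, from plant import get_obs, snapshot, close_job, hold_point_z gives the robot as it stands. The module is installed in compiled form; this text tells all that it offers.
- The arm moves only by the tool jog_arm, never from a script. Its argument "commands" is a list of rows, each a list of 4 numbers: the shift along the world's x, y, z in mm, then the turn about the world's z in degrees. In form: [[x, y, z, turn], ...]. A call has exactly 10 rows; each row shifts and turns the commanded pose from where the row before left it; what a row does not reach is not made up. A row lasts 1/12 s, in which the tool goes at most 41.7 mm and 7.16 degrees, less where a joint would pass 70% of its speed; a pose out of reach is approached as far as the arm can. A call is refused whole if a number of a shift passes 41.7 or a number of a turn 7.16, either way. A call with a gripper value outside its range is refused whole. "fingers" is the finger opening in mm, from 0 to 87.6, set as the call begins (left out, the last holds). The fingers move at their own pace and stop on an object; the grip force is fixed at half the most. Time passes only in rows, so rows that do not move let the fingers close, or fill a call up. It gives the time, the measured TCP pose, the force and the opening at its end, in the units of the state.
- get_obs(): the state, without advancing time (a new reading comes with each control period).
- snapshot(name): name is "side" or "top" or "wrist"; returns a dict with "image" (420x560x3 uint8, red, green, blue), "fov_y" (degrees; the focal length in pixels is half the picture's height over the tangent of half this angle, whatever the lens; pixels are square), "cx", "cy" (the principal point, pixels), "rvec" (rotation vector, rad) and "tvec" (3), from world to camera coordinates, as OpenCV has them; the wrist camera has in their place "mount" (4x4, takes a point from camera to tool coordinates, whose origin is the TCP and whose axes are the flange's). Camera axes: x right, y down, z forward; pixel columns grow to the right and rows downward; lengths in m; the calibration is good to about 2 mm. A picture is of the moment at which its call begins: read the wrist's pose just before it. There is no depth.
- close_job(): hands the job in, once; it reports no verdict.
The state is a dict: "clock": time; "joint_pos": joint angles; "qvel": joint speeds; "tau": joint torques, N m; "tool_pos": TCP position; "orientation": TCP orientation; "force": force on the tool from outside, world axes, zero at the start; "moment": the same for the moment, N m; "opening": finger opening in m.
Only numpy, scipy, OpenCV 4.12 (cv2) and the standard library are available. Lean on these libraries where they do the work, as an engineer would, in place of code of your own. Each camera call takes 0.05 s, during which the arm holds its last target.

## Working session

There is one attempt and no reset: what is moved stays moved. The work goes in short steps, Python scripts to look and compute and a tool call to move; the robot and the scene stay as the last step left them, time stands still between calls to the robot, and variables do not carry over. Pictures are saved under pics/ and viewed, and the job is handed in when it is done.

Besides the shell and the picture viewer there is one more tool, called after "Call:" by a JSON object that holds its "op" and its "data", one argument or row to a line. jog_arm: Moves the arm, as the interface text tells. Its arguments: {"type":"object","properties":{"commands":{"type":"array","items":{"type":"array","items":{"type":"number"}}},"fingers":{"type":"number"}},"required":["commands"]}

```bash
mkdir -p pics; python3 - <<'E'
from plant import *
import cv2
print(get_obs(), hold_point_z)
for n in("top","side","wrist"):
    s=snapshot(n); cv2.imwrite(f"pics/{n}0.png",s["image"][:,:,::-1]); print({k:v for k,v in s.items() if k!="image"})
E
```

```text
{'clock': 0.0, 'joint_pos': array([ 8.60066699e+01,  2.05898418e+01,  6.33747213e-01, -1.98173768e-02,
       -7.01352922e+01, -1.65048848e+01]), 'qvel': array([-0.09270189, -0.04642629, -0.14809625, -0.01684046,  0.02627779,
        0.05885812]), 'tau': array([-1.50132011e-03, -5.82716990e+01,  2.93045533e+01,  6.99728429e+00,
        6.91508059e-03, -1.49643656e-04]), 'tool_pos': array([0.23623729, 0.63174666, 0.20004145]), 'orientation': array([ 1.79907086e+02, -8.10312479e-03, -2.05049571e+01]), 'force': array([-0.78593103, -0.21160028,  0.38308192]), 'moment': array([-0.01209908, -0.04913285, -0.00667423]), 'opening': 0.08761860502520542} 0.0188
{'fov_y': 47.82337099854238, 'cx': 283.399736501043, 'cy': 212.2479841259888, 'rvec': array([ 2.17750882, -2.11801667,  0.16251628]), 'tvec': array([-0.04631471,  0.57560998,  0.99923257])}
{'fov_y': 45.71971097558999, 'cx': 282.3576322683952, 'cy': 200.7608874652199, 'rvec': array([ 0.13002299, -2.69814505,  1.49724447]), 'tvec': array([0.58926294, 0.08429918, 1.00700303])}
{'fov_y': 70.13437362787475, 'cx': 279.0409781111923, 'cy': 206.5453420518346, 'mount': array([[-3.51540925e-04, -9.51965762e-01, -3.06204286e-01,
         8.31490734e-02],
       [ 9.99999792e-01, -1.69023833e-04, -6.22577666e-04,
         9.36563002e-04],
       [ 5.40916800e-04, -3.06204441e-01,  9.51965623e-01,
        -1.85063416e-01],
       [ 0.00000000e+00,  0.00000000e+00,  0.00000000e+00,
         1.00000000e+00]])}
```

View pics/top0.png

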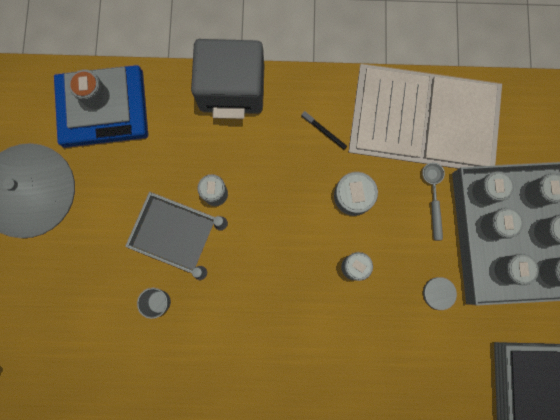

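View pics/side0.png

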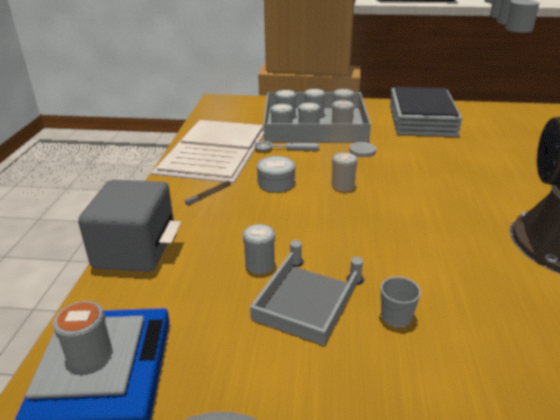

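View pics/wrist0.png

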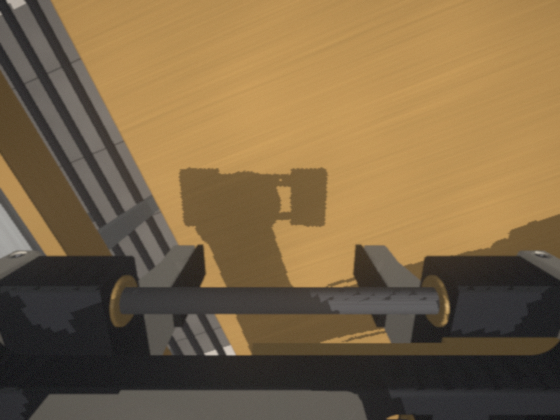

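The top view shows the squat tin at about (356,193), tall tin (358,266), post tops (219,222) and (199,272), side tin (211,189), cup (153,303). The side view agrees. Next I measure these.

```bash
cat > h.py <<'E'
import numpy as np,cv2
from plant import *
def K(s):
    f=210/np.tan(np.radians(s["fov_y"]/2)); return np.array([[f,0,s["cx"]],[0,f,s["cy"]],[0,0,1.]])
def ray(s,p,z):
    R=cv2.Rodrigues(s["rvec"])[0]; c=-R.T@s["tvec"]
    d=R.T@np.linalg.inv(K(s))@[p[0],p[1],1]; return c+d*(z-c[2])/d[2]
def pix(s,P): return cv2.projectPoints(np.array(P,float).reshape(-1,3),s["rvec"],s["tvec"],K(s),None)[0][:,0]
E
python3 - <<'E'
from h import *
s=snapshot("top"); im=s["image"]; 
print("cam",-cv2.Rodrigues(s["rvec"])[0].T@s["tvec"])
hsv=cv2.cvtColor(im,cv2.COLOR_RGB2HSV)
m=(hsv[...,1]<90).astype(np.uint8)*255
cs,_=cv2.findContours(m,cv2.RETR_EXTERNAL,cv2.CHAIN_APPROX_NONE)
for c in cs:
    if cv2.contourArea(c)>60:
        (x,y),r=cv2.minEnclosingCircle(c); print(np.round([x,y,r,cv2.contourArea(c)],1),cv2.boundingRect(c),ray(s,(x,y),0).round(3))
for n,p,z in [("squat",(356,193),.05),("tall",(358,266),.075),("postA",(219,222),.045),("postB",(199,272),.045)]: print(n,ray(s,p,z).round(4))
big=cv2.resize(im[160:330,120:400],None,fx=2.85,fy=2.85,interpolation=cv2.INTER_CUBIC)
cv2.imwrite("pics/topz.png",big[:,:,::-1])
t=snapshot("side"); print("side cam",-cv2.Rodrigues(t["rvec"])[0].T@t["tvec"])
cv2.imwrite("pics/sidez.png",cv2.resize(t["image"][130:350,180:440],None,fx=2.7,fy=2.7,interpolation=cv2.INTER_CUBIC)[:,:,::-1])
E
```

```text
cam [ 0.42514173 -0.02717028  1.07259215]
[ 526.5  381.    50.  4794. ] (494, 342, 66, 78) [ 0.226 -0.571  0.   ]
[153.1 302.5  16.5 738.5] (137, 288, 33, 31) [0.372 0.253 0.   ]
[439.8 292.8  16.9 824. ] (423, 277, 34, 33) [ 0.411 -0.385  0.   ]
[356.7 266.4  15.8 662. ] (341, 252, 32, 29) [ 0.464 -0.199  0.   ]
[ 176.2  233.8   51.7 4516.5] (126, 192, 101, 88) [0.527 0.211 0.   ]
[213.  189.5  16.2 667.5] (198, 174, 30, 32) [0.631 0.133 0.   ]
[ 355.5  193.5   22.3 1425.5] (334, 172, 44, 44) [ 0.631 -0.195  0.   ]
[  28.   191.9   48.9 5797. ] (0, 143, 75, 95) [0.614 0.557 0.   ]
[113.5 131.   17.2 212.5] (97, 126, 34, 11) [0.764 0.372 0.   ]
[324.  129.5  27.3 177.5] (302, 112, 44, 37) [ 0.782 -0.121  0.   ]
[  96.8   95.8   42.4 3322. ] (61, 66, 69, 62) [ 0.849  0.419 -0.   ]
[  279.5   150.    317.2 64443.5] (0, 0, 560, 305) [ 0.729 -0.017  0.   ]
squat [ 0.6228 -0.1887  0.05  ]
tall [ 0.4624 -0.1897  0.075 ]
postA [0.5508 0.1097 0.045 ]
postB [0.4413 0.1475 0.045 ]
side cam [0.50258155 0.86419308 0.6074326 ]
```

View pics/topz.png

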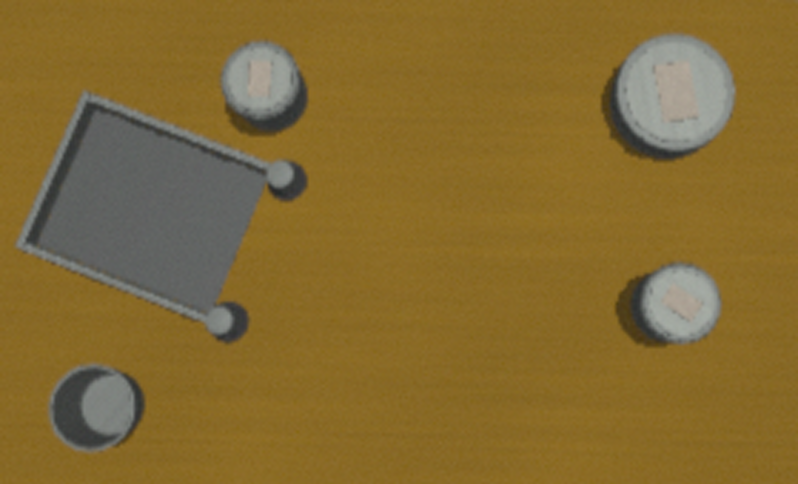

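View pics/sidez.png

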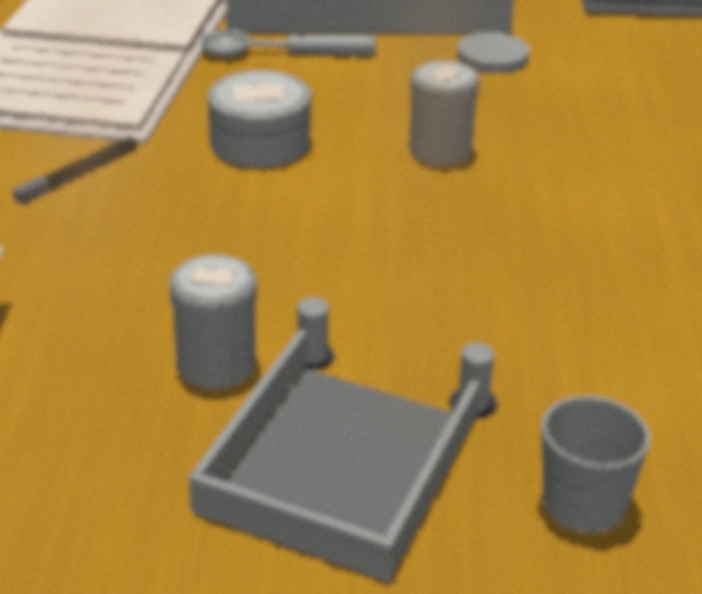

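```bash
python3 - <<'E'
from h import *
s=snapshot("top"); t=snapshot("side"); 
a=cv2.resize(s["image"][205:290,170:240],None,fx=7,fy=7,interpolation=cv2.INTER_CUBIC)
b=cv2.resize(t["image"][225:305,270:380],None,fx=7,fy=7,interpolation=cv2.INTER_CUBIC)
cv2.imwrite("pics/pa.png",a[:,:,::-1]);cv2.imwrite("pics/pb.png",b[:,:,::-1])
g=cv2.cvtColor(s["image"],cv2.COLOR_RGB2GRAY)
hs=cv2.cvtColor(s["image"],cv2.COLOR_RGB2HSV)
for (x,y) in[(218,221),(196,272),(357,192)]: print(g[y-7:y+8,x-8:x+9])
E
```

```text
[[111 111 113 111 110 111 110 109 110 108 111 109 110 110 109 111 110]
 [116 115 112 111 110 112 110 112 110 106 105 104 105 111 110 112 109]
 [127 125 116 117 112 116 114 119 118 107  98  92  90 101 106 109 111]
 [125 130 127 128 117 120 120 129 129 128 119  97  72  74  89 101 108]
 [ 96 121 118 120 123 125 129 127 131 132 134 124  89  64  66  78 100]
 [ 64  68  76 101 123 128 128 131 134 133 138 135 110  65  61  64  89]
 [ 75  72  68  90 124 126 128 134 132 137 140 139 121  67  58  55  73]
 [100  93  81  98 127 128 131 132 135 138 139 137 117  69  58  59  62]
 [101  99  96 105 125 125 132 137 136 137 139 137 107  66  57  57  61]
 [100 102  97  98 109 126 132 133 134 135 138 121  79  58  59  58  62]
 [100  98  98  93  79 106 123 123 128 125 119  90  60  59  60  58  62]
 [ 99  98  95  98  61  65  96 103 104  93  70  59  57  60  60  62  66]
 [ 99  98  96 101  69  41  51  60  61  56  54  56  53  59  58  62  77]
 [100 100 102 106  92  59  37  42  46  49  52  57  53  56  63  70  92]
 [101  99 107 108 106  86  55  52  47  48  53  55  59  64  72  87 108]]
[[102  99 100  98 100 100  98 100 
[... 1397 characters left out ...]
163 160 163 163 163 162 160 162 163 163 162 163 161 163 162]
 [163 163 162 163 162 161 164 164 162 162 162 163 161 161 163 164 161]
 [162 162 160 164 165 161 166 165 164 162 164 166 164 164 162 162 162]
 [163 159 146 164 165 165 165 162 162 165 166 166 164 163 163 164 162]
 [162 157 146 163 164 168 165 162 165 162 165 168 168 163 164 162 162]
 [162 158 157 162 162 166 167 160 163 163 165 165 164 165 163 161 164]
 [164 159 154 160 166 167 165 163 161 160 160 163 162 161 162 164 162]
 [165 163 161 160 159 164 162 164 163 159 162 162 162 160 163 163 162]
 [164 162 164 159 160 158 160 162 163 163 161 163 163 164 162 163 163]
 [164 164 160 155 159 163 161 165 161 161 163 165 162 162 162 162 161]]
```

View pics/pa.png

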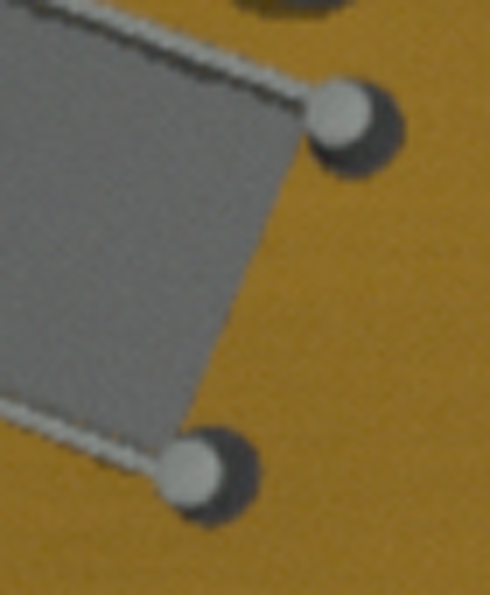

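View pics/pb.png

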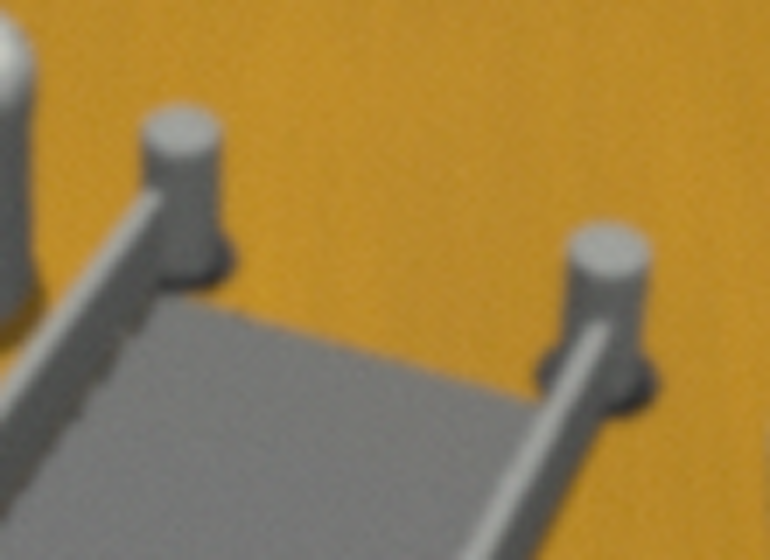

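```bash
python3 - <<'E'
from h import *
s=snapshot("top"); t=snapshot("side")
W=[];B=[]
for c,p,z,b in [(s,(217.9,221),.045,(60,0)),(s,(196.7,271.9),.045,(-60,0)),(s,(150.5,192.6),.03,(66,171)),(s,(125.9,245.6),.03,(-66,171)),(t,(295.7,243.1),.045,(60,0)),(t,(356.7,260.3),.045,(-60,0))]:
    w=ray(c,p,z); print(b,w.round(4)); W.append(w[:2]);B.append(np.array(b)/1000)
W=np.array(W);B=np.array(B)
def fit(W,B):
    cw,cb=W.mean(0),B.mean(0);H=(B-cb).T@(W-cw);U,S,V=np.linalg.svd(H);R=V.T@U.T
    o=cw-R@cb;return R,o,(W-(B@R.T+o))*1000
for idx in([0,1,2,3],[0,1,2,3,4,5]):
    R,o,r=fit(W[idx],B[idx]); print("o",o.round(4),"ang",np.degrees(np.arctan2(R[1,0],R[0,0])).round(2)); print(r.round(1))
    for n,c,p,z in [("squat",s,(356.3,192.4),.05),("squatside",t,(276.1,166.1),.05),("tall",s,(358,266),.075),("side",s,(211,188.5),.075),("cup",s,(152.6,302.5),.06),("markerend",s,(304,116),0),("markerend",s,(345,147),0)]:
        w=ray(c,p,z)[:2]; print(n,w.round(4),"bay",(R.T@(w-o)*1000).round(1))
E
```

```text
(60, 0) [0.5529 0.1122 0.045 ]
(-60, 0) [0.4414 0.1525 0.045 ]
(66, 171) [0.6144 0.2676 0.03  ]
(-66, 171) [0.4947 0.3135 0.03  ]
(60, 0) [0.5554 0.1138 0.045 ]
(-60, 0) [0.4428 0.1548 0.045 ]
o [0.4964 0.1312] ang -20.13
[[ 0.1  1.7]
 [ 1.3  0.7]
 [-2.8 -1.4]
 [ 1.4 -0.9]]
squat [ 0.6241 -0.1893] bay [ 230.2 -257. ]
squatside [ 0.6248 -0.1796] bay [ 227.5 -247.6]
tall [ 0.4624 -0.1897] bay [  78.5 -313. ]
side [0.6189 0.1262] bay [116.7  37.5]
cup [0.375  0.2388] bay [-151.1   59.3]
markerend [ 0.8138 -0.0728] bay [368.2 -82.4]
markerend [ 0.7411 -0.1703] bay [ 333.5 -198.9]
o [0.4975 0.1322] ang -19.96
[[-1.   0.5]
 [ 0.3 -0.1]
 [-3.5 -2.7]
 [ 0.8 -1.9]
 [ 1.5  2.1]
 [ 1.8  2.2]]
squat [ 0.6241 -0.1893] bay [ 228.8 -258.9]
squatside [ 0.6248 -0.1796] bay [ 226.1 -249.5]
tall [ 0.4624 -0.1897] bay [  76.9 -314.5]
side [0.6189 0.1262] bay [116.1  35.8]
cup [0.375  0.2388] bay [-151.5   58.4]
markerend [ 0.8138 -0.0728] bay [367.3 -84.7]
markerend [ 0.7411 -0.1703] bay [ 332.2 -201.1]
```

The bay frame has its origin at (0.497, 0.131) and its y axis points along (0.342, 0.940). The tin is at (0.624, -0.189). I'll push in two legs: first to a spot in front of the mouth, then along the bay axis.

Call:
{"op": "jog_arm", "data": {
  "commands": [
    [14.5,-29.7,0,-1.17],
    [14.5,-29.7,0,-1.17],
    [14.5,-29.7,0,-1.17],
    [14.5,-29.7,0,-1.17],
    [14.5,-29.7,0,-1.17],
    [14.5,-29.7,0,-1.17],
    [14.5,-29.7,0,-1.17],
    [14.5,-29.7,0,-1.17],
    [14.5,-29.7,0,-1.17],
    [14.5,-29.7,0,-1.17]
  ],
  "fingers": 38
}}

```text
clock: 1.28
tool_pos: [0.3818, 0.3337, 0.2013]
orientation: [-180.0, 0.0, -32.2]
force: [0.7, 0.2, 0.7]
opening: 0.0383
```

Call:
{"op": "jog_arm", "data": {
  "commands": [
    [14.5,-29.7,0,-1.17],
    [14.5,-29.7,0,-1.17],
    [14.5,-29.7,0,-1.17],
    [14.5,-29.7,0,-1.17],
    [14.5,-29.7,0,-1.17],
    [14.5,-29.7,0,-1.17],
    [14.5,-29.7,0,-1.17],
    [14.5,-29.7,0,-1.17],
    [14.5,-29.7,0,-1.17],
    [14.5,-29.7,0,-1.17]
  ]
}}

```text
clock: 2.12
tool_pos: [0.5269, 0.0366, 0.2013]
orientation: [-180.0, -0.0, -44.0]
force: [1.2, 1.0, -0.7]
opening: 0.0379
```

Call:
{"op": "jog_arm", "data": {
  "commands": [
    [14.5,-29.7,0,-1.17],
    [14.5,-29.7,0,-1.17],
    [14.5,-29.7,0,-1.17],
    [14.5,-29.7,0,-1.17],
    [14.5,-29.7,0,-1.17],
    [14.5,-29.7,0,-1.17],
    [14.5,-29.7,0,-1.17],
    [14.5,-29.7,0,-1.17],
    [14.5,-29.7,0,-1.17],
    [14.5,-29.7,0,-1.17]
  ]
}}

```text
clock: 2.95
tool_pos: [0.6719, -0.2604, 0.201]
orientation: [-180.0, -0.0, -55.7]
force: [1.7, 0.0, 1.3]
opening: 0.0383
```

Call:
{"op": "jog_arm", "data": {
  "commands": [
    [0,0,-22,0],
    [0,0,-22,0],
    [0,0,-22,0],
    [0,0,-22,0],
    [0,0,-22,0],
    [0,0,-22,0],
    [0,0,-18,0],
    [0,0,-18,0],
    [0,0,-13,0],
    [0,0,0,0]
  ]
}}

```text
clock: 3.78
tool_pos: [0.6693, -0.2583, 0.0164]
orientation: [179.8, 0.2, -55.6]
force: [-0.7, 0.1, -0.0]
opening: 0.0378
```

```bash
python3 - <<'E'
from h import *
for n in("top","wrist"):
    cv2.imwrite(f"pics/{n}1.png",snapshot(n)["image"][:,:,::-1])
E
```

```text
(no output)
```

View pics/top1.png

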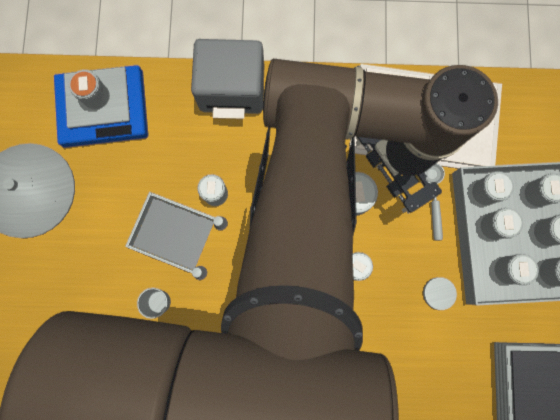

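View pics/wrist1.png

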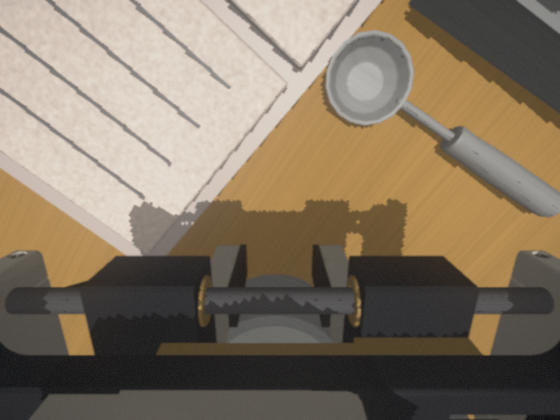

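Call:
{"op": "jog_arm", "data": {
  "commands": [
    [-3,4.4,0,0],
    [-3,4.4,0,0],
    [-3,4.4,0,0],
    [-3,4.4,0,0],
    [-3,4.4,0,0],
    [-3,4.4,0,0],
    [-3,4.4,0,0],
    [-3,4.4,0,0],
    [-3,4.4,0,0],
    [-3,4.4,0,0]
  ]
}}

```text
clock: 4.72
tool_pos: [0.6416, -0.2146, 0.0204]
orientation: [-180.0, -0.0, -55.6]
force: [1.5, -2.1, 2.0]
opening: 0.0378
```

```bash
python3 - <<'E'
from h import *
for n in("side","wrist"):
    cv2.imwrite(f"pics/{n}2.png",snapshot(n)["image"][:,:,::-1])
E
```

```text
(no output)
```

View pics/side2.png

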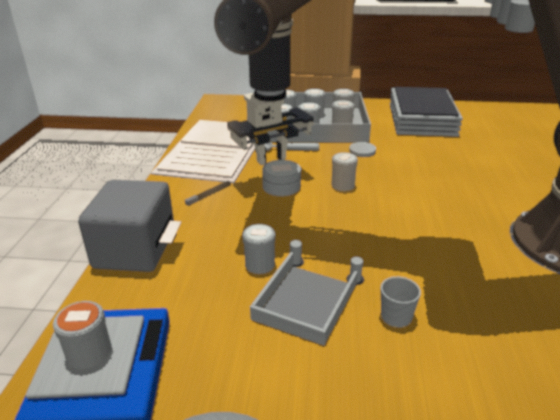

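View pics/wrist2.png

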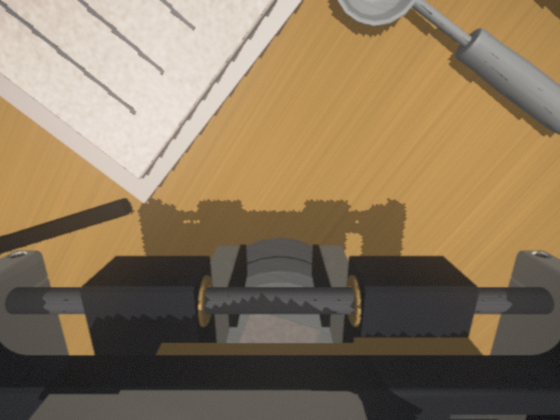

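The tin is against both fingers and centred: its rear edge is at about (280,240) in the wrist view. The marker tip at (125,207) is clear. Continuing leg 1.

Call:
{"op": "jog_arm", "data": {
  "commands": [
    [-6.2,9,0,0],
    [-6.2,9,0,0],
    [-6.2,9,0,0],
    [-6.2,9,0,0],
    [-6.2,9,0,0],
    [-6.2,9,0,0],
    [-6.2,9,0,0],
    [-6.2,9,0,0],
    [-6.2,9,0,0],
    [-6.2,9,0,0]
  ]
}}

```text
clock: 5.65
tool_pos: [0.5787, -0.1238, 0.02]
orientation: [180.0, 0.0, -55.6]
force: [1.4, -1.1, -0.2]
opening: 0.0379
```

Call:
{"op": "jog_arm", "data": {
  "commands": [
    [-6.2,9,0,0],
    [-6.2,9,0,0],
    [-6.2,9,0,0],
    [-6.2,9,0,0],
    [-6.2,9,0,0],
    [-6.2,9,0,0],
    [-6.2,9,0,0],
    [-6.2,9,0,0],
    [-6.2,9,0,0],
    [-6.2,9,0,0]
  ]
}}

```text
clock: 6.48
tool_pos: [0.5167, -0.0339, 0.02]
orientation: [180.0, 0.0, -55.6]
force: [1.5, -1.5, 0.6]
opening: 0.0381
```

Call:
{"op": "jog_arm", "data": {
  "commands": [
    [-6,9,0,0],
    [-5,7.5,0,0],
    [-4,6,0,0],
    [-3,5,0,0],
    [-3,4,0,0],
    [-2,3,0,0],
    [-1,1.5,0,0],
    [0,0,0,0],
    [0,0,0,0],
    [0,0,0,0]
  ]
}}

```text
clock: 7.32
tool_pos: [0.4932, 0.0011, 0.0198]
orientation: [180.0, 0.0, -55.6]
force: [0.3, -0.6, -0.2]
opening: 0.0379
```

```bash
python3 - <<'E'
from h import *
for n in("side","wrist","top"):
    cv2.imwrite(f"pics/{n}3.png",snapshot(n)["image"][:,:,::-1])
E
```

```text
(no output)
```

View pics/side3.png

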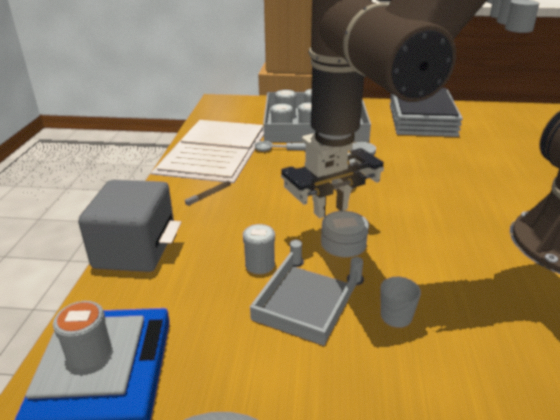

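View pics/top3.png

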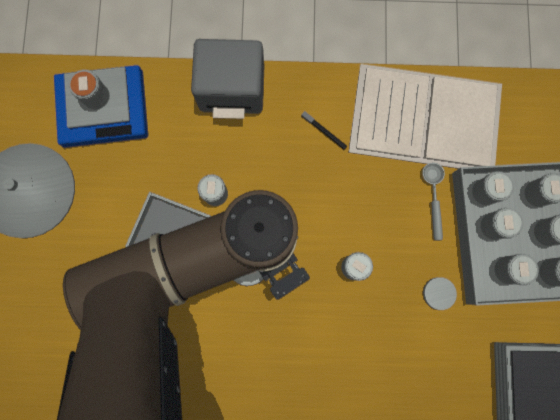

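Call:
{"op": "jog_arm", "data": {
  "commands": [
    [5.5,-8,0,0],
    [5.5,-8,0,0],
    [5.5,-8,0,0],
    [5.5,-8,0,0],
    [0,0,20,0],
    [0,0,20,0],
    [0,0,20,0],
    [0,0,20,0],
    [0,0,20,0],
    [0,0,0,0]
  ]
}}

```text
clock: 8.3
tool_pos: [0.5183, -0.0313, 0.1239]
orientation: [-179.7, -0.2, -55.6]
force: [0.7, 0.3, 0.9]
opening: 0.038
```

Call:
{"op": "jog_arm", "data": {
  "commands": [
    [-8,-4,0,-6],
    [-8,-4,0,-6],
    [-8,-4,0,-6],
    [-8,-4,0,-6],
    [-8,-4,0,-6],
    [-8,-4,0,-6],
    [-8,-4,0,-6],
    [-8,-4,0,-6],
    [-8,-4,0,-6],
    [-6,-4,0,0]
  ]
}}

```text
clock: 9.13
tool_pos: [0.4368, -0.0716, 0.1197]
orientation: [180.0, -0.0, -109.9]
force: [0.8, -0.2, 0.4]
opening: 0.0377
```

```bash
python3 - <<'E'
from h import *
for n in("side","wrist","top"):
    cv2.imwrite(f"pics/{n}4.png",snapshot(n)["image"][:,:,::-1])
print(get_obs()["joint_pos"],get_obs()["tool_pos"])
E
```

```text
[ 1.63880292e+01  2.57973683e+00 -3.39792134e+01  1.17099257e-03
 -5.34282185e+01 -3.58332423e+01] [ 0.43743847 -0.07128332  0.12000934]
```

View pics/top4.png

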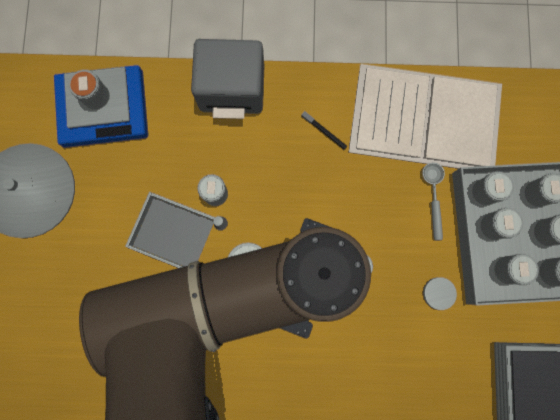

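View pics/side4.png

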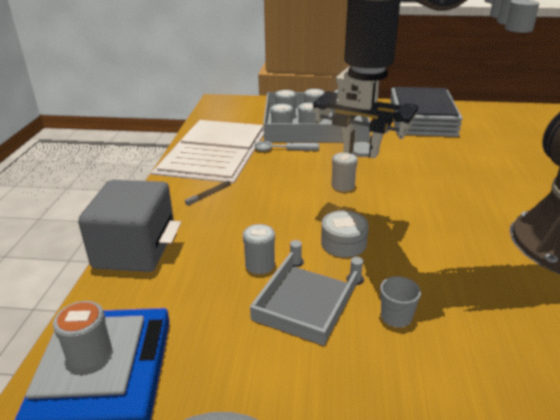

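View pics/wrist4.png

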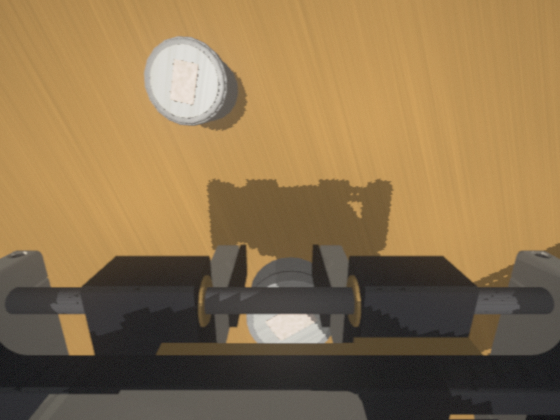

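```bash
python3 - <<'E'
from h import *
t=snapshot("side")
cv2.imwrite("pics/s5.png",cv2.resize(t["image"][200:300,280:400],None,fx=6,fy=6,interpolation=cv2.INTER_CUBIC)[:,:,::-1])
ob=get_obs(); w=snapshot("wrist")
cv2.imwrite("pics/w5.png",cv2.resize(w["image"][240:370,210:360],None,fx=5,fy=5,interpolation=cv2.INTER_CUBIC)[:,:,::-1])
from scipy.spatial.transform import Rotation as Ro
T=np.eye(4);T[:3,:3]=Ro.from_euler("xyz",ob["orientation"],degrees=True).as_matrix();T[:3,3]=ob["tool_pos"]
C=T@w["mount"]; Ci=np.linalg.inv(C)
w2=dict(w);w2["rvec"]=cv2.Rodrigues(Ci[:3,:3])[0];w2["tvec"]=Ci[:3,3]
th=np.linspace(0,2*np.pi,9)[:-1]
c=np.array([.464,.043])
P=[[c[0]+.046*np.cos(a),c[1]+.046*np.sin(a),.05] for a in th]
print("wrist pred",pix(w2,[[*c,.05]]),pix(w2,P).round(0).tolist())
print("tall wrist",ray(w2,(186,81),.075))
print("side pred",pix(t,[[*c,.05]]),pix(t,[[*c,0]]),pix(t,P).round(1).tolist())
E
```

```text
wrist pred [[291.96659727 317.32997736]] [[250.0, 330.0], [273.0, 350.0], [306.0, 352.0], [332.0, 333.0], [335.0, 304.0], [313.0, 282.0], [277.0, 280.0], [251.0, 301.0]]
tall wrist [ 0.46539607 -0.19113594  0.075     ]
side pred [[344.58376513 222.18530758]] [[343.09430392 242.52863378]] [[321.3, 221.0], [327.7, 230.8], [344.7, 235.8], [361.8, 232.6], [368.1, 223.4], [360.6, 214.0], [344.4, 209.6], [328.4, 212.4]]
```

View pics/s5.png

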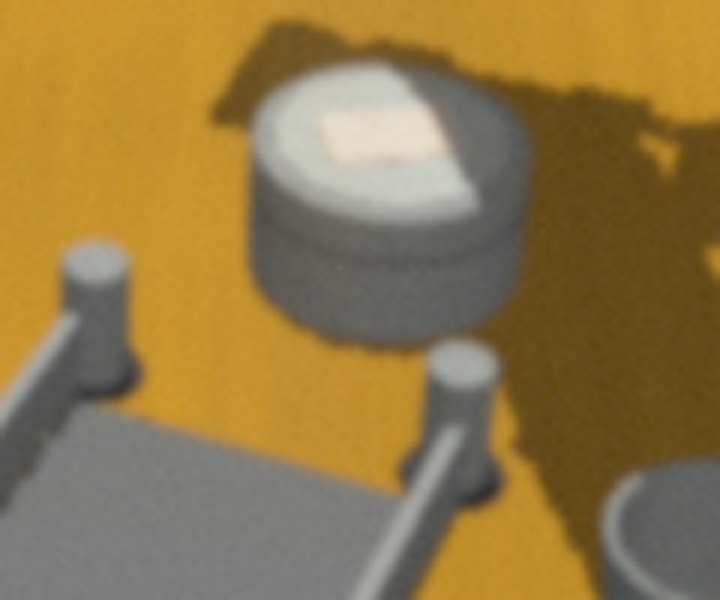

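View pics/w5.png

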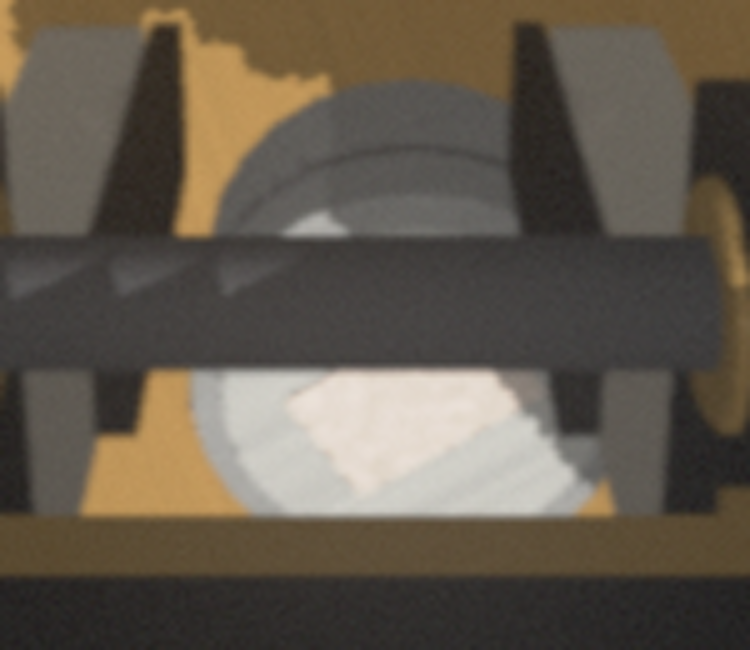

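The side view agrees with the predicted tin position (0.464, 0.043) to within 1 px. That puts it at about (-2, -96) mm in the bay frame, practically on the axis. Next: descend behind it on the axis.

Call:
{"op": "jog_arm", "data": {
  "commands": [
    [0.25,4.9,-12.5,0],
    [0.25,4.9,-12.5,0],
    [0.25,4.9,-12.5,0],
    [0.25,4.9,-12.5,0],
    [0.25,4.9,-12.5,0],
    [0.25,4.9,-12.5,0],
    [0.25,4.9,-12.5,0],
    [0.25,4.9,-12.5,0],
    [0,0,0,0],
    [0,0,0,0]
  ]
}}

```text
clock: 10.22
tool_pos: [0.4393, -0.0315, 0.0196]
orientation: [179.9, -0.1, -109.5]
force: [0.1, -0.8, 0.3]
opening: 0.038
```

```bash
python3 - <<'E'
from h import *
from scipy.spatial.transform import Rotation as Ro
ob=get_obs();print(ob["tool_pos"],ob["orientation"])
R=Ro.from_euler("z",-20,degrees=True).as_matrix()[:2,:2]
print("bay",R.T@(ob["tool_pos"][:2]-[.499,.133]))
t=snapshot("side");w=snapshot("wrist")
cv2.imwrite("pics/s6.png",cv2.resize(t["image"][170:300,260:400],None,fx=4.5,fy=4.5,interpolation=cv2.INTER_CUBIC)[:,:,::-1])
cv2.imwrite("pics/w6.png",w["image"][:,:,::-1])
E
```

```text
[ 0.43934684 -0.0314918   0.01956655] [ 1.79925656e+02 -7.41306264e-02 -1.09486899e+02]
bay [ 0.00020388 -0.17497431]
```

View pics/s6.png

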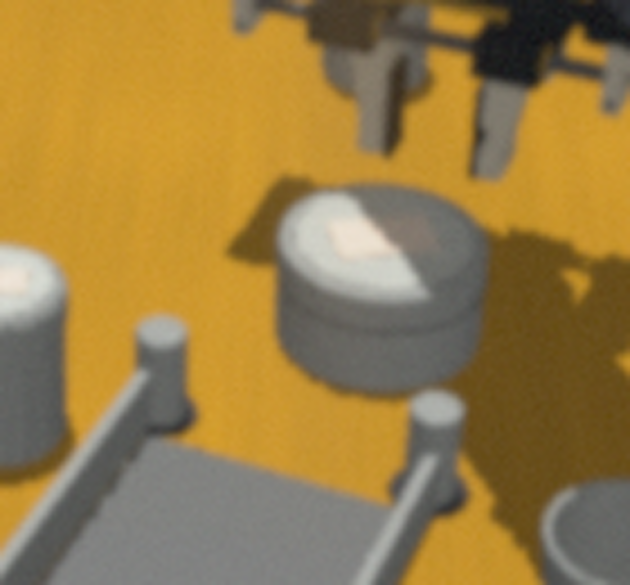

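View pics/w6.png

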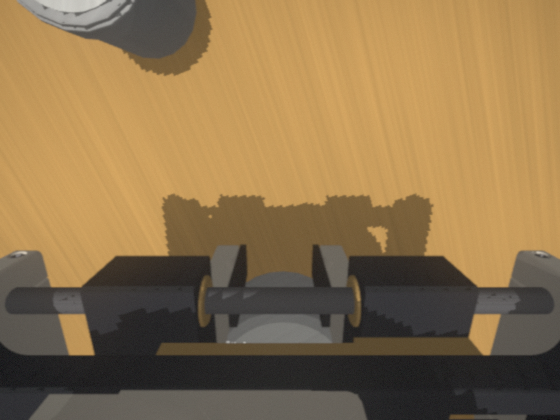

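Call:
{"op": "jog_arm", "data": {
  "commands": [
    [2.4,6.6,0,0],
    [2.4,6.6,0,0],
    [2.4,6.6,0,0],
    [2.4,6.6,0,0],
    [2.4,6.6,0,0],
    [2.4,6.6,0,0],
    [2.4,6.6,0,0],
    [2.4,6.6,0,0],
    [2.4,6.6,0,0],
    [2.4,6.6,0,0]
  ]
}}

```text
clock: 11.15
tool_pos: [0.4636, 0.035, 0.0199]
orientation: [180.0, -0.0, -109.6]
force: [-1.2, -2.0, 1.6]
opening: 0.0381
```

```bash
cat > look.py <<'E'
from h import *
import sys
from scipy.spatial.transform import Rotation as Ro
ob=get_obs();print(ob["tool_pos"],ob["orientation"],ob["force"])
R=Ro.from_euler("z",-20,degrees=True).as_matrix()[:2,:2]
print("hand bay",R.T@(ob["tool_pos"][:2]-[.499,.133]))
for n in("side","top"):
    t=snapshot(n)
    I=t["image"][200:330,250:390] if n=="side" else t["image"][170:320,120:290]
    cv2.imwrite(f"pics/{n}_{sys.argv[1]}.png",cv2.resize(I,None,fx=4.5,fy=4,interpolation=cv2.INTER_CUBIC)[:,:,::-1] if 0 else cv2.resize(I,None,fx=4,fy=4,interpolation=cv2.INTER_CUBIC)[:,:,::-1])
E
python3 look.py 7
```

```text
[0.46355508 0.03504689 0.0199449 ] [ 1.79992749e+02 -1.21557299e-02 -1.09597410e+02] [-1.2348792  -2.04188692  1.61776417]
hand bay [ 0.00019461 -0.10416869]
```

View pics/side_7.png

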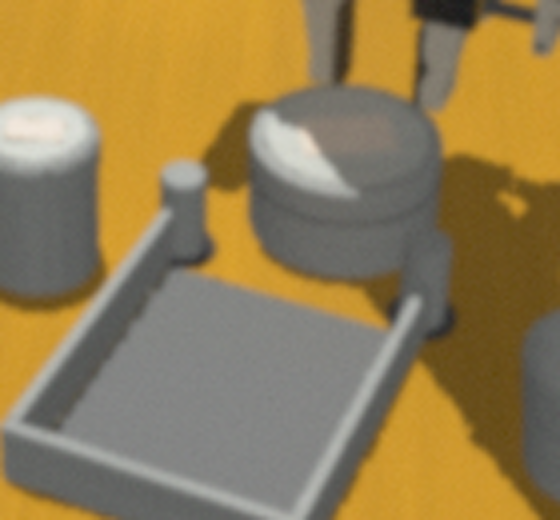

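View pics/top_7.png

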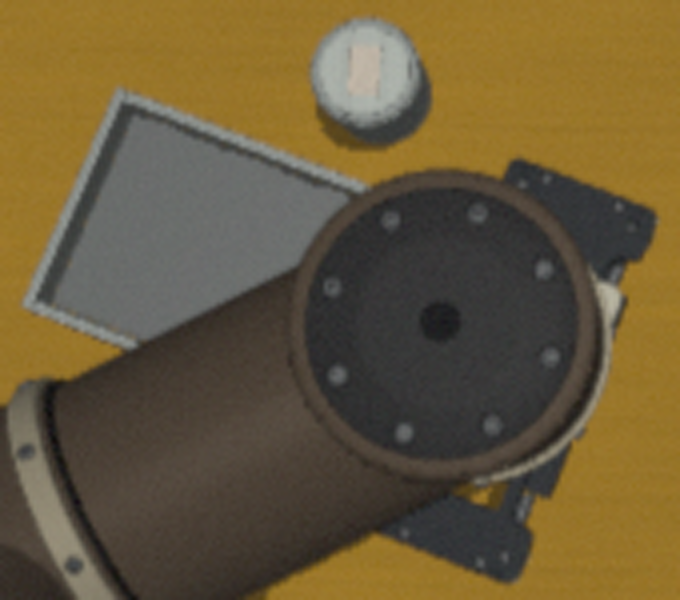

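```bash
python3 - <<'E'
from h import *
t=snapshot("side")
xh=np.array([.9397,-.342]);yh=np.array([.342,.9397])
th=np.linspace(0,2*np.pi,361)
for o in ([.4991,.1343],[.499,.133],[.4972,.1324]):
  for bx in(-3,0,3):
    c=np.array(o)+xh*bx/1000+yh*-.0528
    p=pix(t,np.c_[c[0]+.046*np.cos(th),c[1]+.046*np.sin(th),0*th+.05]); print(o,bx,p.min(0),p.max(0))
E
```

```text
[0.4991, 0.1343] -3 [313.06154656 220.82875275] [361.571551   249.15908799]
[0.4991, 0.1343] 0 [311.61272592 220.46655419] [360.0544521  248.73134133]
[0.4991, 0.1343] 3 [310.16728226 220.10516829] [358.54091672 248.30463646]
[0.499, 0.133] -3 [313.14591953 220.46454847] [361.60072607 248.72988209]
[0.499, 0.133] 0 [311.6986539  220.10315637] [360.08533758 248.30316816]
[0.499, 0.133] 3 [310.25475777 219.74257424] [358.5735045  247.87749227]
[0.4972, 0.1324] -3 [314.10160745 220.34187342] [362.54591738 248.58587754]
[0.4972, 0.1324] 0 [312.65375855 219.98074633] [361.02997857 248.15950224]
[0.4972, 0.1324] 3 [311.20927929 219.62042832] [359.51759515 247.73416375]
```

The measured lid extents (312.1 to 359.9) put the tin at bay x ≈ 0 ± 1 mm. Pushing into the gap, slowly.

Call:
{"op": "jog_arm", "data": {
  "commands": [
    [1.8,4.95,0,0],
    [1.8,4.95,0,0],
    [1.8,4.95,0,0],
    [1.8,4.95,0,0],
    [1.8,4.95,0,0],
    [1.8,4.95,0,0],
    [1.8,4.95,0,0],
    [1.8,4.95,0,0],
    [1.8,4.95,0,0],
    [1.8,4.95,0,0]
  ]
}}

```text
clock: 12.13
tool_pos: [0.4816, 0.0845, 0.02]
orientation: [-180.0, 0.0, -109.6]
force: [-1.5, -1.2, -0.5]
opening: 0.0378
```

```bash
python3 look.py 8
```

```text
[0.48160153 0.08447551 0.01996447] [-1.79998676e+02  1.80728554e-03 -1.09595768e+02] [-1.51364492 -1.15559542 -0.46126282]
hand bay [ 0.00024714 -0.05154873]
```

View pics/side_8.png

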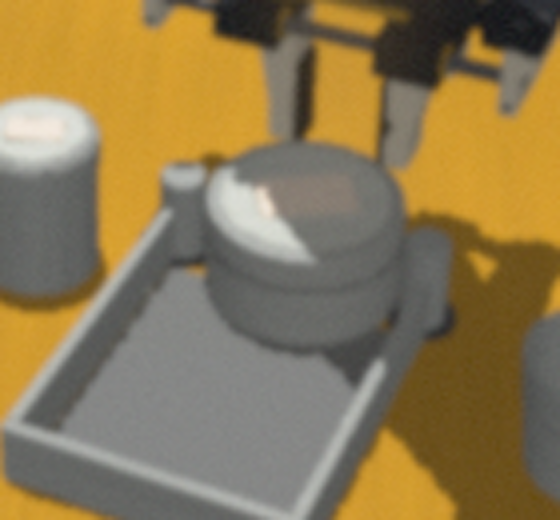

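The tin stands in the gap with no contact force. I'll back off slightly and raise 8 mm for more body clearance over the side tin, then continue.

Call:
{"op": "jog_arm", "data": {
  "commands": [
    [-1.7,-4.7,0,0],
    [0,0,8,0],
    [0,0,0,0],
    [1.7,4.7,0,0],
    [1.8,4.95,0,0],
    [1.8,4.95,0,0],
    [1.8,4.95,0,0],
    [1.8,4.95,0,0],
    [1.8,4.95,0,0],
    [1.8,4.95,0,0]
  ]
}}

```text
clock: 13.07
tool_pos: [0.4924, 0.1142, 0.0278]
orientation: [180.0, -0.0, -109.6]
force: [0.1, 0.1, 1.1]
opening: 0.0379
```

```bash
python3 look.py 9
```

```text
[0.49236494 0.11424783 0.0278236 ] [ 1.79991950e+02 -1.12160917e-02 -1.09588018e+02] [0.05898906 0.12503576 1.13163005]
hand bay [ 0.00017871 -0.0198906 ]
```

View pics/side_9.png

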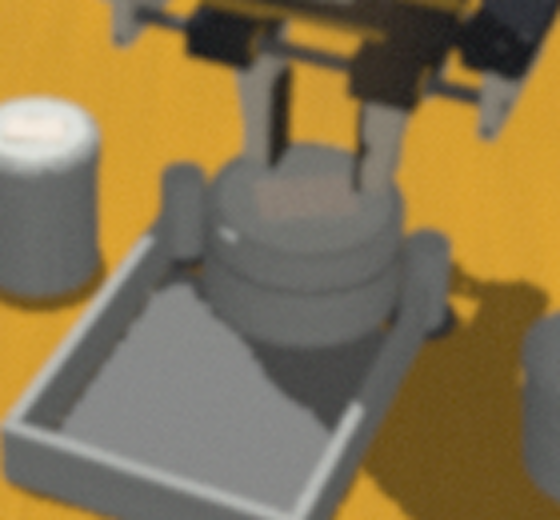

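```bash
python3 - <<'E'
from h import *
t=snapshot("side");w=snapshot("wrist");p=snapshot("top")
cv2.imwrite("pics/s10.png",cv2.resize(t["image"][170:310,250:390],None,fx=4.2,fy=4.2,interpolation=cv2.INTER_CUBIC)[:,:,::-1])
cv2.imwrite("pics/w10.png",w["image"][:,:,::-1]); cv2.imwrite("pics/t10.png",p["image"][:,:,::-1])
ob=get_obs(); x,y,z=ob["tool_pos"]
xh=np.array([.9397,-.342]);yh=np.array([.342,.9397])
q=(pix(t,[[x+sx*xh[0]+sy*yh[0],y+sx*xh[1]+sy*yh[1],z] for sx in(-.02,-.04,.02,.04) for sy in(-.0095,.0095)])-[250,170])*4.2
print(ob["clock"],ob["force"],q.round(0))
E
```

```text
13.3167 [ 0.05065018 -0.62679239 -0.84940704] [[382. 345.]
 [367. 369.]
 [424. 357.]
 [410. 381.]
 [299. 322.]
 [283. 345.]
 [259. 311.]
 [242. 334.]]
```

View pics/s10.png

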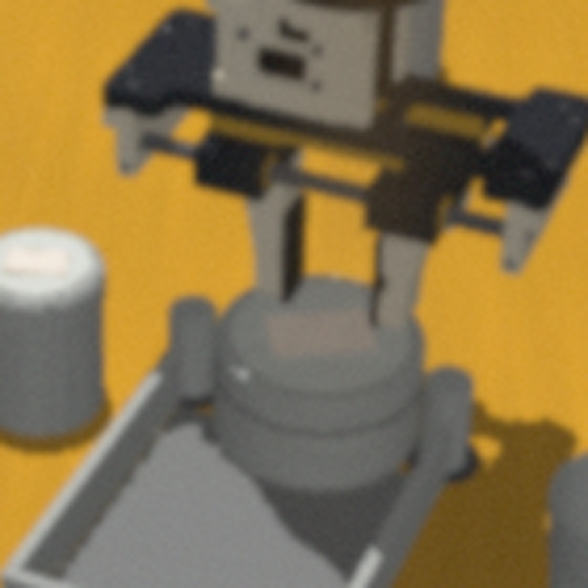

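View pics/w10.png

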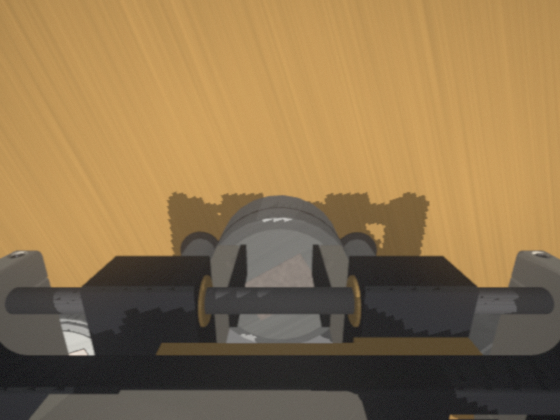

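View pics/t10.png

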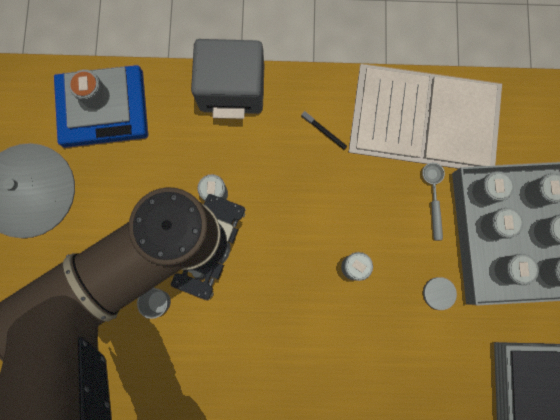

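```bash
python3 - <<'E'
from h import *
t=snapshot("side")
xh=np.array([.9397,-.342]);yh=np.array([.342,.9397])
def pr(x,y,z,o,k):
    return (pix(t,[[x+sx*xh[0]+sy*yh[0],y+sx*xh[1]+sy*yh[1],z] for sx in(-.019,-.04,.019,.04) for sy in(-.0095,.0095)])-o)*k
print(pr(.4393,-.0315,.0196,[260,170],4.5).round(0).tolist())
print(pr(.4816,.0845,.02,[250,200],4).round(0).tolist())
for z in(.028,.04,.05):print(z,pr(.4924,.1142,z,[250,170],4.2).round(0).tolist())
# tin lid predicted if centre at bay y=0, .05
th=np.linspace(0,2*np.pi,361)
for by in(-5,0,5,31):
    c=np.array([.499,.133])+yh*by/1000
    p=(pix(t,np.c_[c[0]+.046*np.cos(th),c[1]+.046*np.sin(th),0*th+.05])-[250,170])*4.2; print(by,p.min(0),p.max(0))
E
```

```text
[[473.0, 201.0], [461.0, 222.0], [516.0, 212.0], [504.0, 233.0], [397.0, 183.0], [383.0, 203.0], [356.0, 173.0], [342.0, 192.0]]
[[382.0, 185.0], [369.0, 207.0], [424.0, 197.0], [411.0, 219.0], [309.0, 165.0], [295.0, 187.0], [270.0, 155.0], [255.0, 176.0]]
0.028 [[379.0, 345.0], [364.0, 369.0], [423.0, 358.0], [409.0, 382.0], [300.0, 323.0], [284.0, 346.0], [258.0, 311.0], [241.0, 334.0]]
0.04 [[380.0, 324.0], [365.0, 348.0], [425.0, 336.0], [411.0, 360.0], [301.0, 302.0], [285.0, 325.0], [258.0, 290.0], [242.0, 313.0]]
0.05 [[382.0, 306.0], [367.0, 329.0], [427.0, 318.0], [412.0, 342.0], [302.0, 284.0], [286.0, 307.0], [259.0, 272.0], [242.0, 295.0]]
-5 [216.77312669 263.67976513] [427.82841217 391.79322897]
0 [212.14416766 269.48562343] [424.05714635 398.67881182]
5 [207.47634027 275.33828926] [420.25400444 405.62489466]
31 [182.55403131 306.54905721] [399.95064623 442.75135511]
```

The side view shows the tin still in the gap, upright, with the fingers above its lid. The visible tips sit about 17–20 mm higher than the reported TCP implies. So my 8 mm raise put them over the lid edge. Recovering: lift, go back, descend lower.

Call:
{"op": "jog_arm", "data": {
  "commands": [
    [0,0,10,0],
    [0,0,10,0],
    [-3.8,-10.4,0,0],
    [-3.8,-10.4,0,0],
    [-3.8,-10.4,0,0],
    [-3.8,-10.4,0,0],
    [-3.8,-10.4,0,0],
    [0,0,-12,0],
    [0,0,-12,0],
    [0,0,-10,0]
  ]
}}

```text
clock: 14.2
tool_pos: [0.4726, 0.0604, 0.0134]
orientation: [180.0, -0.0, -109.7]
force: [-0.3, -0.6, -0.3]
opening: 0.038
```

Call:
{"op": "jog_arm", "data": {
  "commands": [
    [0,0,0,0],
    [0,0,0,0],
    [0,0,0,0],
    [0,0,0,0],
    [0,0,0,0],
    [0,0,0,0],
    [0,0,0,0],
    [0,0,0,0],
    [0,0,0,0],
    [0,0,0,0]
  ]
}}

```text
clock: 15.03
tool_pos: [0.4732, 0.0617, 0.014]
orientation: [-180.0, 0.0, -109.6]
force: [0.1, -0.7, -0.3]
opening: 0.038
```

```bash
python3 look.py 11; python3 - <<'E'
from h import *
t=snapshot("side")
cv2.imwrite("pics/s11.png",cv2.resize(t["image"][140:310,250:400],None,fx=3.5,fy=3.5,interpolation=cv2.INTER_CUBIC)[:,:,::-1])
cv2.imwrite("pics/w11.png",snapshot("wrist")["image"][:,:,::-1])
E
```

```text
[0.47320175 0.06165761 0.01399318] [-1.79999269e+02  5.21271056e-04 -1.09595753e+02] [ 0.06825576 -0.69686437 -0.32216091]
hand bay [ 0.00015811 -0.07586344]
```

View pics/s11.png

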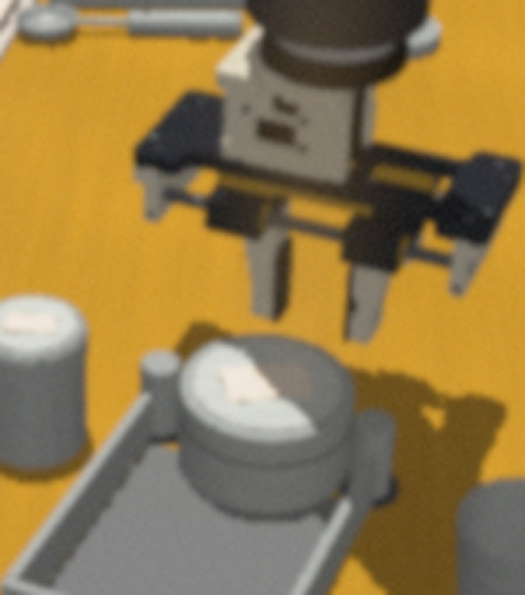

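View pics/w11.png

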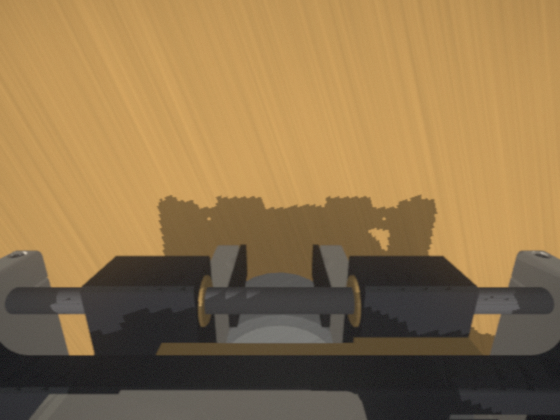

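```bash
python3 - <<'E'
from h import *
t=snapshot("side");xh=np.array([.9397,-.342]);yh=np.array([.342,.9397]);o=np.array([.499,.133])
ob=get_obs()
for z in(.02,.03,.04,.05):
  for p in((326.6,230.8),(353.4,236.6)):
    w=ray(t,p,z)[:2]-o; print(z,p,(w@xh*1000).round(1),(w@yh*1000).round(1))
E
```

```text
0.02 (326.6, 230.8) 33.6 -93.9
0.02 (353.4, 236.6) -22.0 -98.1
0.03 (326.6, 230.8) 28.8 -80.6
0.03 (353.4, 236.6) -25.9 -84.7
0.04 (326.6, 230.8) 24.1 -67.3
0.04 (353.4, 236.6) -29.7 -71.3
0.05 (326.6, 230.8) 19.3 -54.0
0.05 (353.4, 236.6) -33.5 -58.0
```

```bash
python3 - <<'E'
from h import *
t=snapshot("side");xh=np.array([.9397,-.342]);yh=np.array([.342,.9397]);o=np.array([.499,.133])
for n,p in (("Lbr",(152,218)),("Rbr",(460,293)),("jawL",(245,237)),("jawR",(385,268))):
  q=(250+p[0]/3.5-.4,140+p[1]/3.5-.4)
  for z in(.07,.08,.09,.1,.11):
    w=ray(t,q,z)[:2]-o; print(n,z,(w@xh*1000).round(1),(w@yh*1000).round(1))
E
```

```text
Lbr 0.07 108.4 -92.8
Lbr 0.08 101.8 -78.3
Lbr 0.09 95.2 -63.8
Lbr 0.1 88.6 -49.2
Lbr 0.11 82.0 -34.7
Rbr 0.07 -74.7 -94.2
Rbr 0.08 -77.9 -79.7
Rbr 0.09 -81.1 -65.1
Rbr 0.1 -84.3 -50.6
Rbr 0.11 -87.5 -36.0
jawL 0.07 51.9 -96.8
jawL 0.08 46.4 -82.2
jawL 0.09 40.8 -67.6
jawL 0.1 35.2 -53.0
jawL 0.11 29.7 -38.4
jawR 0.07 -30.2 -100.3
jawR 0.08 -34.3 -85.6
jawR 0.09 -38.3 -71.0
jawR 0.1 -42.3 -56.3
jawR 0.11 -46.4 -41.6
```

The whole hand sits about 17–20 mm higher than reported. I'll lower it 8 mm, so the tips are at about 25 mm and the body stays above 85 mm, then push a bit and check.

Call:
{"op": "jog_arm", "data": {
  "commands": [
    [0,0,-4,0],
    [0,0,-4,0],
    [0,0,0,0],
    [2.4,6.6,0,0],
    [2.4,6.6,0,0],
    [2.4,6.6,0,0],
    [2.4,6.6,0,0],
    [2.4,6.6,0,0],
    [2.4,6.6,0,0],
    [2.4,6.6,0,0]
  ]
}}

```text
clock: 16.17
tool_pos: [0.49, 0.1083, 0.006]
orientation: [180.0, -0.0, -109.6]
force: [-1.1, -2.3, 2.6]
opening: 0.038
```

```bash
python3 look.py 12
```

```text
[0.48997872 0.10830665 0.00595253] [ 1.79983840e+02 -3.21380176e-02 -1.09589354e+02] [-1.11847232 -2.33775316  2.57236638]
hand bay [-3.16065048e-05 -2.62896158e-02]
```

View pics/side_12.png

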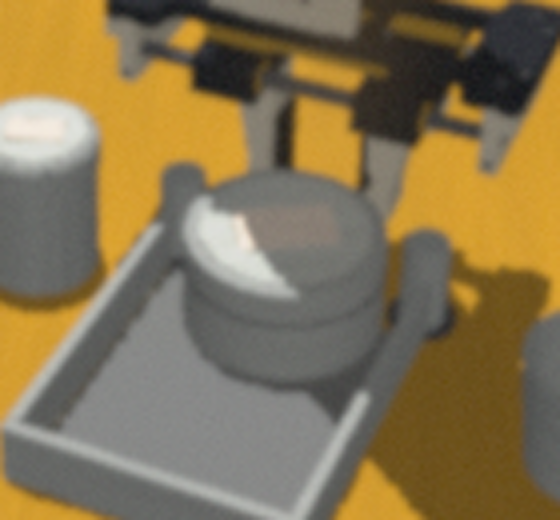

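Call:
{"op": "jog_arm", "data": {
  "commands": [
    [1.2,3.3,0,0],
    [1.2,3.3,0,0],
    [1.2,3.3,0,0],
    [1.2,3.3,0,0],
    [1.2,3.3,0,0],
    [1.2,3.3,0,0],
    [1.2,3.3,0,0],
    [1.2,3.3,0,0],
    [0,0,0,0],
    [0,0,0,0]
  ]
}}

```text
clock: 17.1
tool_pos: [0.5, 0.1348, 0.006]
orientation: [-180.0, 0.0, -109.6]
force: [0.9, -0.2, -0.3]
opening: 0.0381
```

```bash
python3 look.py 13
```

```text
[0.49999873 0.13480002 0.00604056] [-1.79973755e+02  4.18936485e-02 -1.09575106e+02] [ 0.91158188 -0.20520702 -0.26830319]
hand bay [0.00032286 0.00203305]
```

View pics/side_13.png

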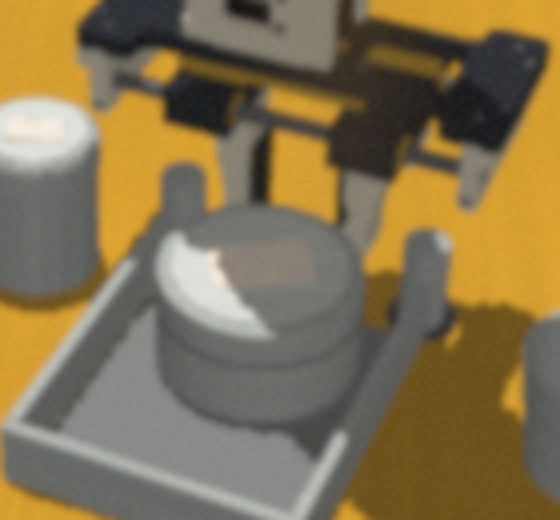

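View pics/top_13.png

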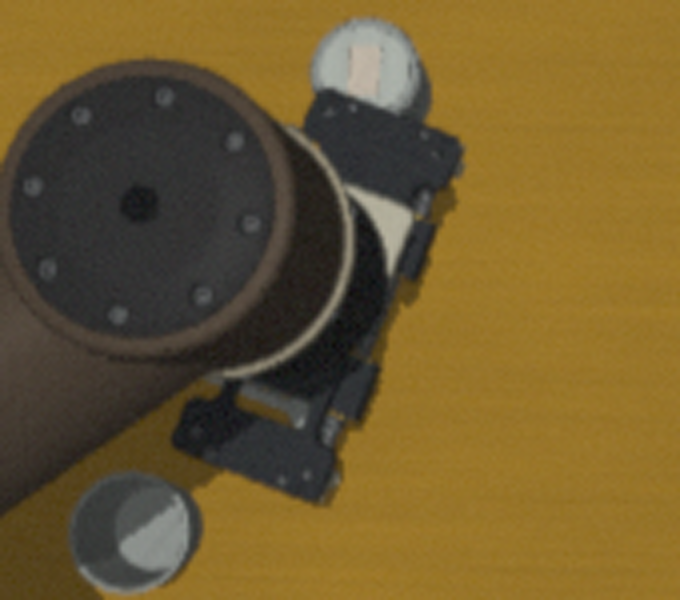

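Call:
{"op": "jog_arm", "data": {
  "commands": [
    [-1.4,-3.8,0,0],
    [0,0,6,0],
    [0,0,0,0],
    [1.4,3.8,0,0],
    [1.2,3.3,0,0],
    [1.2,3.3,0,0],
    [1.2,3.3,0,0],
    [1.2,3.3,0,0],
    [0,0,0,0],
    [0,0,0,0]
  ]
}}

```text
clock: 18.03
tool_pos: [0.5046, 0.148, 0.0118]
orientation: [-180.0, 0.0, -109.6]
force: [-1.2, -0.8, 1.0]
opening: 0.0384
```

```bash
python3 look.py 14
```

```text
[0.50462727 0.14797566 0.01182537] [-1.79990759e+02  2.84954226e-02 -1.09580344e+02] [-1.19321224 -0.77217916  0.95762095]
hand bay [0.00016593 0.01599716]
```

View pics/side_14.png

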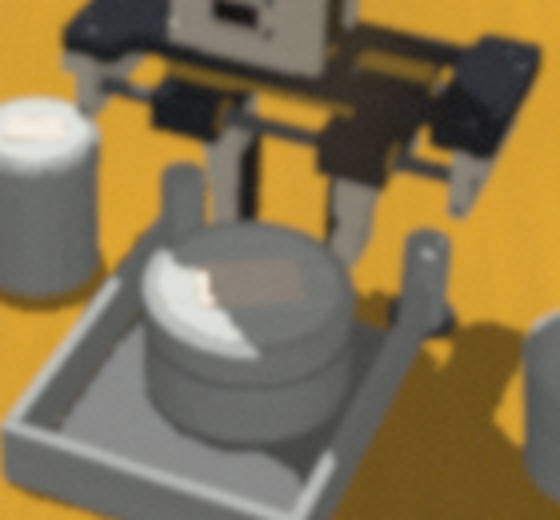

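The tin centre is now about 67 mm behind the posts' line, well past the requirement. I'll back off, lift and clear the view.

Call:
{"op": "jog_arm", "data": {
  "commands": [
    [-1.7,-4.7,0,0],
    [-1.7,-4.7,0,0],
    [-1.7,-4.7,0,0],
    [0,0,10,0],
    [0,0,20,0],
    [0,0,25,0],
    [0,0,25,0],
    [0,0,25,0],
    [0,0,25,0],
    [0,0,25,0]
  ]
}}

```text
clock: 18.97
tool_pos: [0.4992, 0.133, 0.1693]
orientation: [-180.0, 0.1, -109.6]
force: [0.7, 0.1, -0.4]
opening: 0.0383
```

Call:
{"op": "jog_arm", "data": {
  "commands": [
    [0,-30,0,0],
    [0,-30,0,0],
    [0,-30,0,0],
    [0,-30,0,0],
    [0,-30,0,0],
    [0,-30,0,0],
    [0,-30,0,0],
    [0,-30,0,0],
    [0,-20,0,0],
    [0,0,0,0]
  ]
}}

```text
clock: 19.8
tool_pos: [0.4988, -0.1297, 0.1678]
orientation: [-180.0, -0.0, -109.8]
force: [0.5, -0.4, -0.6]
opening: 0.0384
```

```bash
python3 - <<'E'
from h import *
s=snapshot("top");cv2.imwrite("pics/t15.png",s["image"][:,:,::-1])
t=snapshot("side");cv2.imwrite("pics/s15.png",t["image"][:,:,::-1])
E
```

```text
(no output)
```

View pics/t15.png

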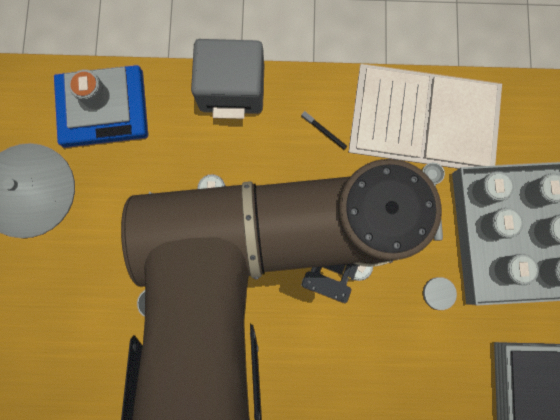

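View pics/s15.png

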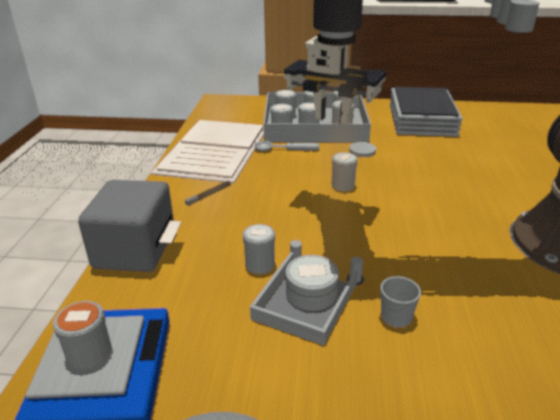

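```bash
python3 - <<'E'
from h import *
t=snapshot("side"); I=t["image"]
a=cv2.imread("pics/side0.png")[:,:,::-1].astype(int); d=np.abs(a-I).max(2)
for n,(x,y) in dict(side=(259,250),cup=(399,303),tall=(344,172),lid=(363,149),spoon=(290,147),marker=(208,193)).items():
    print(n,(d[y-22:y+23,x-22:x+23]>40).sum())
cv2.imwrite("pics/s16.png",cv2.resize(I[230:345,245:370],None,fx=5,fy=5,interpolation=cv2.INTER_CUBIC)[:,:,::-1])
yh=np.array([.342,.9397]);th=np.linspace(0,2*np.pi,361)
for by in(52,60,67,75):
    c=np.array([.4991,.1343])+yh*by/1000
    p=(pix(t,np.c_[c[0]+.046*np.cos(th),c[1]+.046*np.sin(th),0*th+.05])-[245,230]+.5)*5; print(by,p.min(0).round(),p.max(0).round())
E
```

```text
side 0
cup 119
tall 0
lid 0
spoon 364
marker 0
52 [219. 101.] [483. 269.]
60 [209. 113.] [475. 284.]
67 [201. 124.] [468. 297.]
75 [191. 136.] [460. 312.]
```

View pics/s16.png

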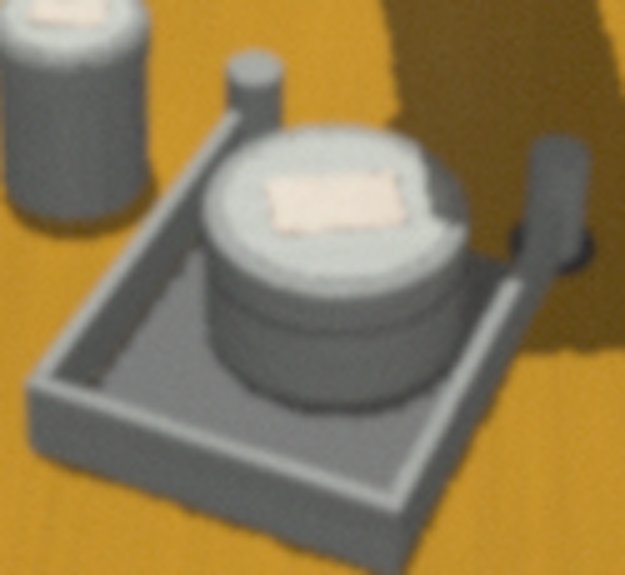

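Lid extents (203–470, top 125) match a tin centre at y ≈ 66 mm, x ≈ 0. The other things look unmoved, and the differences at the spoon and cup are the gripper and its shadow in the frame.

```bash
python3 -c "
from plant import *
o=get_obs();print(o['clock'],o['tool_pos'],o['force']);print(close_job())"
```

```text
19.95 [ 0.4991814  -0.12685643  0.16750751] [ 1.06481257  0.28011154 -1.0175316 ]
the job is handed in; nothing more can be done
None
```

I pushed the squat tin with the two fingertips to in front of the bay, then along the bay's axis through the gap and into the bay. I handed the job in at 19.95 s; no verdict is reported.

- **Tin position:** the last side view puts its centre about 66 mm behind the posts' line (at least 52 mm needed) and within about 1 mm of the bay's middle. It looks upright. It also stood centred in the gap on the way through.
- **Other things:** the side tin, tall tin, lid and marker showed no change against the first side picture. The cup and spoon areas did change, which I put down to the arm's shadow and the gripper being in view. The arm blocked part of the final top view, so I could not confirm those two from above.
- **Hand:** it finished clear at a reported 0.17 m height, touching nothing. Forces at each reading during the push stayed within about 3 N.
- **What went wrong:** by the side camera, the visible fingertips sat about 17–20 mm higher than the reported tool position. When I raised the hand 8 mm mid-push, the fingers slid over the lid instead of pushing it. The tin did not visibly move or tip. I lifted, backed off, went in lower and finished the push.
- **Disagreement between views:** the top and side cameras differed by about 2 mm on the posts and 10 mm on the first tin position (a rough side reading). I went with the side view, which also matched the hand.

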